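Prop the instrument tray's lid on its stay

ROBOT

A 6-joint arm with a two-finger parallel gripper is mounted at the origin on the work surface. World frame = base frame: x ahead of the robot, y to its left, z up, the work surface at z = 0. Lengths are in m, angles in degrees, forces in N, time in s.
With the tool pointing down it reaches from about 0.25 to 0.725 m from the base axis. Payload 9.7 kg.
Tool frame: the origin (TCP) lies between the finger pads; the fingertips stand 8 mm ahead of it and the grasp point (between the pads) lies 11 mm behind it; z points along the fingers, y is the line along which they close (so a half turn about z gives the same grasp; the last joint's range is limited). The gripper opens to 85 mm and grips with 20 to 120 N. Pads are 22 mm wide; open, the fingers measure 114 mm over their backs; the gripper's body (76 mm by 85 mm) begins 54 mm behind the grasp point. The pads swing forward as they close: fully open they stand 13 mm farther back than shut.
Start: joints at [66.177, 4.979, 10.078, 95.1, 0, 90], TCP at [0.222, 0.503, 0.239] pointing down, gripper open.
Joint ranges: [-179.16, 179.16], [-48.56, 103.87], [-65.8, 70.77], [-126.05, 130.52], [-82.76, 87.17], [-180, 180]. Speed limits (degrees/s): [127.2, 127.2, 147.25, 180, 180, 180].

INTERFACE

Orientations are given as [roll, pitch, yaw] about the fixed x, y, z axes, in that order (R = Rz(yaw) Ry(pitch) Rx(roll)).
In Python, from plant import arm, cams gives the robot as it stands.
- The arm moves only by the tool jog_arm, never from a script. Its argument "steps" is a list of rows, each a list of 5 numbers: the closure in counts, from 0 (fully open) to 255 (shut), then the shift along the tool's x, y, z in units of 60 mm (1.0 is 60 mm), then the turn about the tool's z in units of 5 degrees (1.0 is 5 degrees). In form: [[claw, x, y, z, turn], ...]. A call has 1 to 8 rows; each row shifts and turns the commanded pose from where the row before left it, along the tool's axes as they then stand; what a row does not reach is not made up. A row lasts 1/8 s, in which the tool goes at most 62.5 mm and 10.7 degrees, less where a joint would pass 70% of its speed; a pose out of reach is approached as far as the arm can. A call is refused whole if a number of a shift passes 1 or a number of a turn 1, either way. A call with a gripper value outside its range is refused whole. The fingers move at their own pace and stop on an object; the grip force is fixed at half the most. Time passes only in rows, so rows that do not move let the fingers close. It gives the time, the measured TCP pose, the force, the opening and the grip force at its end, in the units of the state.
- arm.get_state(): the state, without advancing time (a new reading comes with each control period).
- cams.camera(name): name is "scene" or "top" or "wrist"; returns a dict with "pixels" (480x640x3 uint8, red, green, blue), "fx", "fy", "cx", "cy" (pixels), "rvec" (rotation vector, rad) and "tvec" (3), from world to camera coordinates, as OpenCV has them; the wrist camera has in their place "T_tool_cam" (4x4, takes a point from camera to tool coordinates, whose origin is the TCP and whose axes are the flange's). Camera axes: x right, y down, z forward; pixel columns grow to the right and rows downward; lengths in m; the calibration is good to about 2 mm. A picture is of the moment at which its call begins: read the wrist's pose just before it. There is no depth.
- arm.hand_in(): hands the job in; it is judged then, once.
The state is a dict: "t": time; "qpos": joint angles; "joint_vel": joint speeds; "joint_torque": joint torques, N m; "position": TCP position; "tcp_rot": TCP orientation; "wrist_force": force on the tool from outside, world axes, zero at the start; "ft_torque": the same for the moment, N m; "opening": finger opening in m; "gripper_force": force on a finger pad.
Only numpy, scipy, OpenCV 4.12 (cv2) and the standard library are available. Lean on these libraries where they do the work, as an engineer would, in place of code of your own. Each camera call takes 0.05 s, during which the arm holds its last target. There are 200 camera calls.

TASK

The lid of the steel instrument tray is thrown right back. Swing the tray's stay up off the rim until it stops, then bring the lid forward and set it down gently on the end of the stay, so that it is left propped part-way open. Leave the glass dropper bottle undisturbed.

Things in the scene. Friction and masses are not known exactly. Their poses are not given: they have to be found in the camera images.
- tray: Lidded brushed-steel tray fixed to the bench, open on top: 180 (x) x 150 (y) x 55 mm high, 4 mm walls. Origin: centre of its underside. x points away from the robot (turned up to 23 degrees) to the lid hinge, y to the robot's left, z up. The hinge line lies at x = 90, z = 71 mm, along y; the stay's pivot at x = -35, y = 73, z = 62 mm, axis along y.
- lid (a joint): The tray's lid, a steel panel 175 x 160 x 4 mm hinged at the far rim. In rad: 0 closed and level, 1.57 upright, 1.85 the stop where it leans back at the start. The hinge is free: brought forward past upright, the lid (about 0.28 kg) falls shut unless held or propped. On the raised stay it rests at about 0.63 rad.
- lid_tab (a point): Grip point on the dark pull tab in the middle of the lid's free edge: 20 mm wide along the hinge, 6 mm thick, sticking out 29 mm; the point is 23 mm out from the panel, 204 mm from the hinge line, 267 mm above the bench at the start. x from tab to hinge, y along the hinge. Pinched along y from above, it turns between the fingers as the lid swings.
- stay (a joint): The stay, a steel bar 12 mm wide, 8 mm thick, 106 mm from pivot to its dark rubber end (10 mm wide), on the tray's left (+y) rim. In rad: about 0 lying level on the rim, rubber end toward the lid hinge; it swings lightly up and toward the robot to its stop at 1.70, just past upright, where it stands by itself.
- stay_grip (a point): Grip point on the stay's centre line, 70 mm from its pivot, 30 mm from its rubber end; 62 mm above the bench and 7 mm above the rim when it lies level. x from pivot to end, y along the pivot axis. Pinched along y (12 mm) from above, one finger each side of the 4 mm rim wall, it turns between the fingers as it swings.
- bottle: Amber glass dropper bottle with a black collar and rubber bulb, 34 mm across, 92 mm high, standing loose at one side of the tray; origin at the centre of its underside. Not to be knocked.

How it is judged:
By the outcome, as a careful person would: the job done as asked, in the order asked, and still so for the second after the job is handed in, with the robot touching nothing.
It also fails if it takes over 56 s, if anything falls off the work surface, if the arm or the gripper's body presses on something with over 40 N, if the wrist force passes 120 N, or if a joint passes its speed limit or range.

## Working session

There is one attempt and no reset: what is moved stays moved. The work goes in short steps, Python scripts to look and compute and a tool call to move; the robot and the scene stay as the last step left them, time stands still between calls to the robot, and variables do not carry over. Pictures are saved under pics/ and viewed, at most 13 in all, crops included, and the job is handed in when it is done.

Besides the shell and the picture viewer there is one more tool, called after "Emit:" in YAML: its name, and indented under it one key for each argument. jog_arm: Moves the arm, as the interface text tells. Its arguments: {"type":"object","properties":{"steps":{"type":"array"}},"required":["steps"]}

```bash
mkdir -p pics; ls; python3 - <<'E'
from plant import arm,cams
import cv2
print(arm.get_state())
for n in("scene","top"):
    c=cams.camera(n); cv2.imwrite(f"pics/{n}0.png",c["pixels"][:,:,::-1]); print({k:v for k,v in c.items() if k!="pixels"})
E
```

```text
pics
{'t': 0.0, 'qpos': array([6.61777224e+01, 5.01063572e+00, 1.00340953e+01, 9.51004994e+01,
       9.22666035e-04, 8.99997479e+01]), 'joint_vel': array([-0.04400751,  0.0323718 , -0.02581262,  0.05782476,  0.03199179,
        0.00172298]), 'joint_torque': array([-2.00036018e-03, -5.20387530e+01,  4.64803183e+01,  1.61991088e-02,
        1.48387363e-05,  1.43624845e-05]), 'position': array([0.2220492 , 0.50293429, 0.23858432]), 'tcp_rot': array([-1.79922960e+02, -9.23004137e-04,  1.56177973e+02]), 'wrist_force': array([-0.16403685, -0.00336665, -0.10412078]), 'ft_torque': array([-0.03021053,  0.01615915,  0.04143123]), 'gripper_force': 0.0, 'opening': 0.0854752642837434}
{'fx': 475.7833618530958, 'fy': 475.7833618530958, 'cx': 319.39998382786155, 'cy': 240.02315743322052, 'rvec': array([ 1.95260512,  1.73782328, -0.56001498]), 'tvec': array([-0.04360876, -0.36271951,  1.2192943 ])}
{'fx': 550.0054258639599, 'fy': 550.0054258639599, 'cx': 319.6531788799866, 'cy': 233.27101964955702, 'rvec': array([ 2.16352384, -2.12485484,  0.21157074]), 'tvec': array([-0.02932265,  0.51473577,  1.02161815])}
```

View pics/scene0.png

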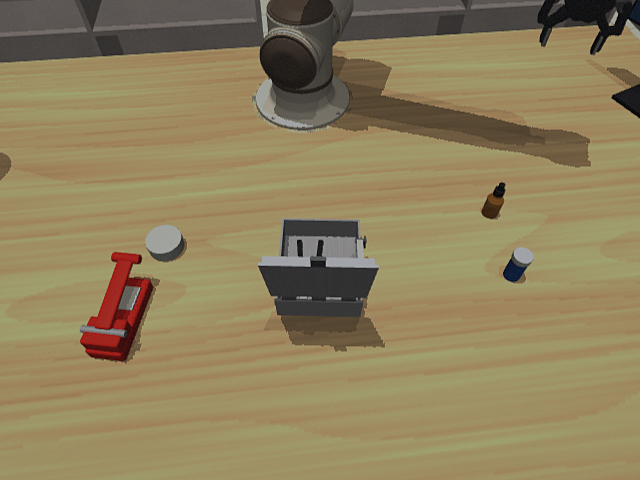

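View pics/top0.png

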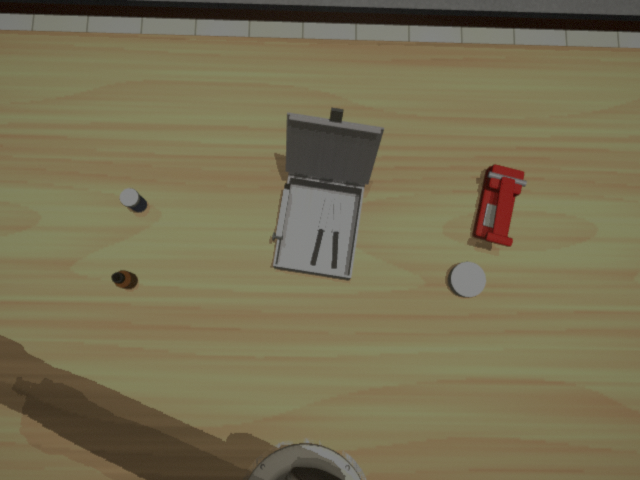

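Scene: the lid is leaning back with its dark tab at about (318,262). Top: tray rim corners are near (273,269), (352,278) and (290,185), the stay is on the left rim (285,190)–(279,237), and the bottle is at (124,279), far to the left. I'll zoom in for exact corners.

```bash
cat > h.py <<'E'
import numpy as np,cv2
from scipy.spatial.transform import Rotation as R
def cam_pose(c,state=None):
    if "rvec" in c:
        r=cv2.Rodrigues(c["rvec"])[0]; return r.T,-r.T@c["tvec"]
    T=np.eye(4);T[:3,:3]=R.from_euler('xyz',state["tcp_rot"],degrees=True).as_matrix();T[:3,3]=state["position"]
    T=T@c["T_tool_cam"]; return T[:3,:3],T[:3,3]
def ray(c,uv,z,state=None):
    A,o=cam_pose(c,state)
    d=A@np.array([(uv[0]-c["cx"])/c["fx"],(uv[1]-c["cy"])/c["fy"],1]); return o+d*(z-o[2])/d[2]
def proj(c,p,state=None):
    A,o=cam_pose(c,state); q=A.T@(np.asarray(p)-o); return np.array([c["fx"]*q[0]/q[2]+c["cx"],c["fy"]*q[1]/q[2]+c["cy"]])
E
python3 - <<'E'
from plant import cams
from h import *
c=cams.camera("top")
for n,uv,z in[("NL",(273.5,268),.055),("NR",(351.5,277.5),.055),("tab",(337,109),.267),("st_piv",(279,237),.066),("st_end",(286,187),.066),("bot",(131,280),.0)]: print(n,ray(c,uv,z).round(4))
p=c["pixels"][90:290,250:400]; cv2.imwrite("pics/t1.png",cv2.resize(p,None,fx=3,fy=3,interpolation=cv2.INTER_CUBIC)[:,:,::-1])
E
```

```text
NL [0.4448 0.0666 0.055 ]
NR [ 0.4295 -0.0815  0.055 ]
tab [ 0.6779 -0.0389  0.267 ]
st_piv [0.5027 0.0573 0.066 ]
st_end [0.6004 0.0466 0.066 ]
bot [0.4217 0.3495 0.    ]
```

View pics/t1.png

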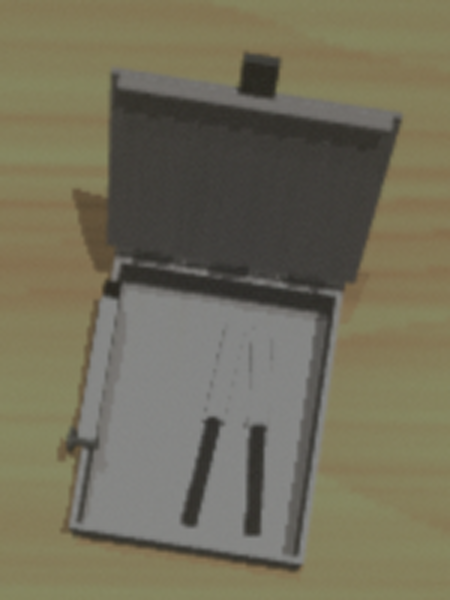

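The crop shows the rim corners at crop (72,527), (301,558), (341,292) and (118,257). The stay runs from its pivot at (88,440) to its dark end at (112,287), and the tab tip is at (261,57).

```bash
python3 - <<'E'
from plant import cams
from h import *
c=cams.camera("top")
f=lambda u,v,z:ray(c,(250+u/3-.33,90+v/3-.33),z)
NL,NR,FR,FL=[f(*a,.055) for a in((72,527),(301,557),(341,292),(118,257))]
print(NL,NR,FR,FL,[np.linalg.norm(a-b).round(4) for a,b in((NL,NR),(NR,FR),(FR,FL),(FL,NL))])
for a,b in((NL,FL),(NR,FR),(NR,NL),(FR,FL)): print(np.degrees(np.arctan2(*(b-a)[1::-1])).round(1))
print("ctr",(NL+NR+FR+FL)/4)
p,e=f(88,440,.066),f(112,283,.066); print(p,e,np.linalg.norm(p-e),np.degrees(np.arctan2(*(e-p)[1::-1])))
t=f(261,73,.267);print("tab",t)
E
```

```text
[0.44991415 0.06641626 0.055     ] [ 0.43358497 -0.07860083  0.055     ] [ 0.60666015 -0.1035726   0.055     ] [0.62676719 0.04182489 0.055     ] [np.float64(0.1459), np.float64(0.1749), np.float64(0.1468), np.float64(0.1786)]
-7.9
-8.2
83.6
82.1
ctr [ 0.52923161 -0.01848307  0.055     ]
[0.50398555 0.05735225 0.066     ] [0.60635099 0.04486036 0.066     ] 0.1031248317951116 -6.9575352962537185
tab [ 0.6694579  -0.03845427  0.267     ]
```

Emit:
jog_arm:
  steps:
    - [110,0,0,0,0.81]
    - [110,0,0,0,0.81]
    - [110,0,0,0,0.81]
    - [110,0,0,0,0.81]
    - [110,-0.7,-0.7,0,0]
    - [110,-0.7,-0.7,0,0]
    - [110,-0.7,-0.7,0,0]
    - [110,-0.7,-0.7,0,0]

```text
t: 1.2
position: [0.2425, 0.2647, 0.2391]
tcp_rot: [180.0, 0.0, 140.0]
wrist_force: [0.8, -0.9, 0.3]
opening: 0.0481
gripper_force: 0.0
```

Emit:
jog_arm:
  steps:
    - [110,-0.7,-0.7,0,0]
    - [110,-0.7,-0.7,0,0]
    - [110,-0.7,-0.7,0,0]
    - [110,-0.7,-0.7,0,0]
    - [110,-0.7,-0.7,0,0]
    - [110,-0.3,-0.2,0.5,0]
    - [110,0,0,0.5,0]
    - [110,0,0,0,0]

```text
t: 2.2
position: [0.2738, -0.0352, 0.1779]
tcp_rot: [-179.9, -0.1, 139.9]
wrist_force: [-0.7, -0.5, 0.4]
opening: 0.0491
gripper_force: 0.0
```

Emit:
jog_arm:
  steps:
    - [110,0,0,0,-0.93]
    - [110,0,0,0,-0.93]
    - [110,0,0,0,-0.93]
    - [110,0,0,0,-0.93]
    - [110,0,0,0,-0.93]
    - [110,0,0,0,-0.93]
    - [110,0,0,0,-0.93]
    - [110,0,0,0,0]

```text
t: 3.2
position: [0.2751, -0.0348, 0.1806]
tcp_rot: [-180.0, 0.1, 172.6]
wrist_force: [-1.3, -1.0, 0.6]
opening: 0.0484
gripper_force: 0.0
```

Emit:
jog_arm:
  steps:
    - [110,-0.7,0.3,0,0]
    - [110,-0.7,0.3,0,0]
    - [110,-0.7,0.3,0,0]
    - [110,-0.7,0.3,0,0]
    - [110,-0.7,0.3,0,0]
    - [110,-0.7,0.3,0,0]
    - [110,-0.57,0.25,0.5,0]
    - [110,0,0,0,0]

```text
t: 4.2
position: [0.5751, 0.0506, 0.1462]
tcp_rot: [-179.9, -0.3, 172.5]
wrist_force: [-0.6, 0.6, -0.0]
opening: 0.0485
gripper_force: 0.0
```

```bash
python3 - <<'E'
from plant import cams,arm
from h import *
s=arm.get_state();c=cams.camera("wrist")
print(s["position"],s["tcp_rot"],c["T_tool_cam"].round(3),c["fx"],c["cx"],c["cy"])
cv2.imwrite("pics/w1.png",c["pixels"][:,:,::-1])
for p in((.504,.0574,.066),(.5736,.049,.066),(.609,.0445,.066)): print(proj(c,p,s))
E
```

```text
[0.57512604 0.05059992 0.14623867] [-179.94544996   -0.26123161  172.49394149] [[-0.    -0.956 -0.293  0.073]
 [ 1.     0.    -0.001  0.   ]
 [ 0.001 -0.293  0.956 -0.134]
 [ 0.     0.     0.     1.   ]] 395.39211345395194 317.4214253100836 238.18366118965227
[312.30458373 121.83092332]
[314.10307409 249.62948731]
[314.52228896 306.27529732]
```

View pics/w1.png

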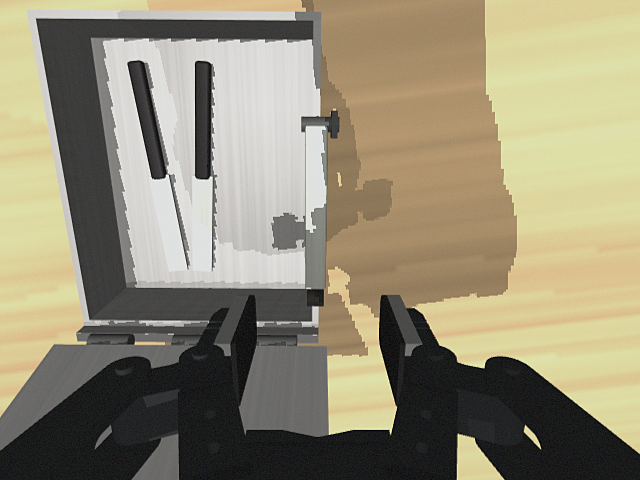

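The stay lies at u≈315 from v 124 (pivot) to about 303 (end), within 3 px of my prediction and parallel to the tool x axis. The fingers straddle it, so I'll descend and close.

Emit:
jog_arm:
  steps:
    - [110,0,0,0.5,0]
    - [110,0,-0.02,0.5,0]
    - [110,0,0,0.4,0]
    - [110,0,0,0.17,0]
    - [110,0,0,0,0]

```text
t: 4.88
position: [0.5742, 0.0484, 0.056]
tcp_rot: [180.0, 0.0, 172.5]
wrist_force: [-0.6, 0.3, -0.6]
opening: 0.0485
gripper_force: 0.0
```

Emit:
jog_arm:
  steps:
    - [230,0,0,0,0]
    - [230,0,0,0,0]
    - [230,0,0,0,0]
    - [230,0,0,0,0]
    - [230,0,0,0,0]
    - [230,0,0,0,0]

```text
t: 5.62
position: [0.5751, 0.0491, 0.0562]
tcp_rot: [179.9, 0.1, 172.5]
wrist_force: [-0.3, 5.0, 6.6]
opening: 0.0102
gripper_force: 58.7
```

Emit:
jog_arm:
  steps:
    - [230,0.04,0,-0.233,0]
    - [230,0.087,0,-0.22,0]
    - [230,0.127,0,-0.2,0]
    - [230,0.165,0,-0.17,0]
    - [230,0,0,0,0]
    - [230,0,0,0,0]

```text
t: 6.38
position: [0.5493, 0.0526, 0.104]
tcp_rot: [179.9, -0.0, 172.6]
wrist_force: [1.2, 6.0, -4.0]
opening: 0.0102
gripper_force: 59.7
```

Emit:
jog_arm:
  steps:
    - [230,0.195,0,-0.133,0]
    - [230,0.218,0,-0.093,0]
    - [230,0.233,0,-0.047,0]
    - [230,0,0,0,0]
    - [230,0,0,0,0]

```text
t: 7.0
position: [0.5115, 0.0577, 0.1213]
tcp_rot: [179.9, 0.1, 172.6]
wrist_force: [2.2, 5.5, -0.4]
opening: 0.009
gripper_force: 37.9
```

Emit:
jog_arm:
  steps:
    - [230,0.12,0,0,0]
    - [230,0.117,0,0,0]
    - [230,0.117,0,0.017,0]
    - [230,0.03,0,0,0]
    - [230,0,0,0,0]
    - [230,0,0,0,0]

```text
t: 7.75
position: [0.4882, 0.0596, 0.1196]
tcp_rot: [-180.0, -0.0, 172.5]
wrist_force: [-0.9, 0.1, 0.4]
opening: 0.0083
gripper_force: 0.0
```

```bash
python3 - <<'E'
from plant import cams,arm
from h import *
print(arm.get_state()["opening"])
c=cams.camera("scene")
cv2.imwrite("pics/s2.png",cv2.resize(c["pixels"][100:340,220:460],None,fx=2.4,fy=2.4)[:,:,::-1])
E
```

```text
0.008265274820878785
```

View pics/s2.png

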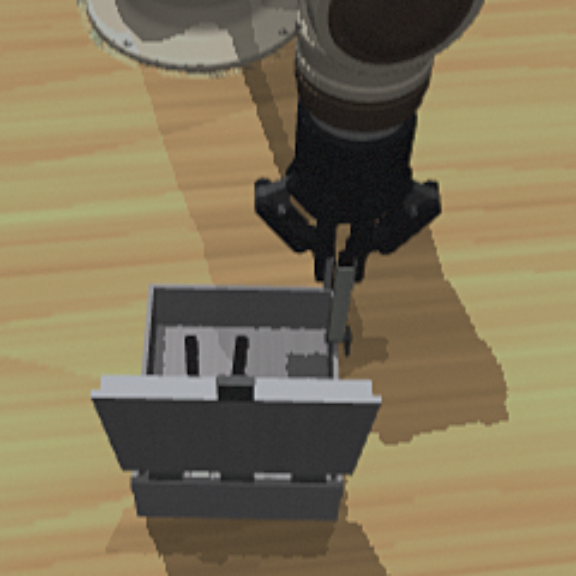

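The stay is standing, but the fingers have closed to 8 mm at zero force, so they have slipped off it. I'll check with the wrist camera.

```bash
python3 - <<'E'
from plant import cams,arm
from h import *
s=arm.get_state();c=cams.camera("wrist")
cv2.imwrite("pics/w2.png",c["pixels"][:,:,::-1])
P=np.array((.504,.0574,.062));d=np.array([.991,-.13,0])
for a in(1.3,1.5,1.7):print(a,[proj(c,P+r*(np.cos(a)*d+np.array([0,0,np.sin(a)])),s).round() for r in(.0,.07,.1,.106)])
E
```

```text
1.3 [array([317., 294.]), array([317., 414.]), array([316., 501.]), array([316., 523.])]
1.5 [array([317., 294.]), array([316., 388.]), array([316., 461.]), array([316., 480.])]
1.7 [array([317., 294.]), array([316., 354.]), array([316., 403.]), array([316., 416.])]
```

View pics/w2.png

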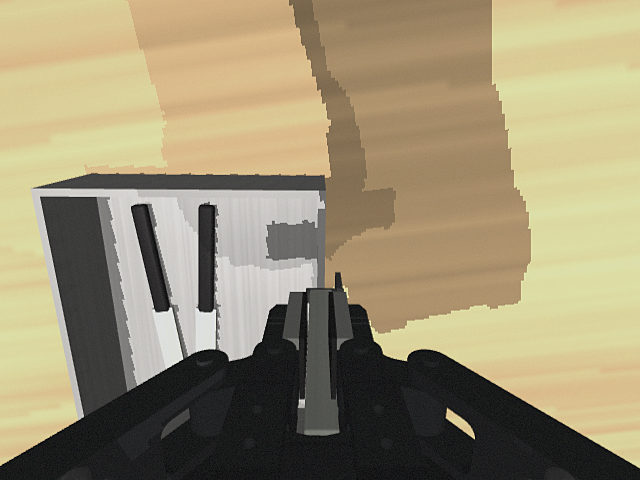

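Emit:
jog_arm:
  steps:
    - [180,0,0,0,0]
    - [150,0,0,0,0]
    - [150,0,0,0,0]
    - [150,0,0,0,0]

```text
t: 8.35
position: [0.4882, 0.0598, 0.1199]
tcp_rot: [180.0, 0.0, 172.5]
wrist_force: [-0.5, -0.4, 0.5]
opening: 0.0352
gripper_force: 0.0
```

```bash
python3 - <<'E'
from plant import cams,arm
from h import *
s=arm.get_state();c=cams.camera("wrist");a=c["pixels"][160:480,200:440]
b=cams.camera("scene")["pixels"][160:280,300:420]
print(s["opening"],s["position"])
cv2.imwrite("pics/w3.png",np.hstack([cv2.resize(a,(450,600)),cv2.resize(b,(350,350))[:350].repeat(1,0) if 0 else cv2.copyMakeBorder(cv2.resize(b,(350,350)),0,250,0,0,0)])[:,:,::-1])
E
```

```text
0.03520302875577092 [0.48818762 0.05975624 0.1198575 ]
```

View pics/w3.png

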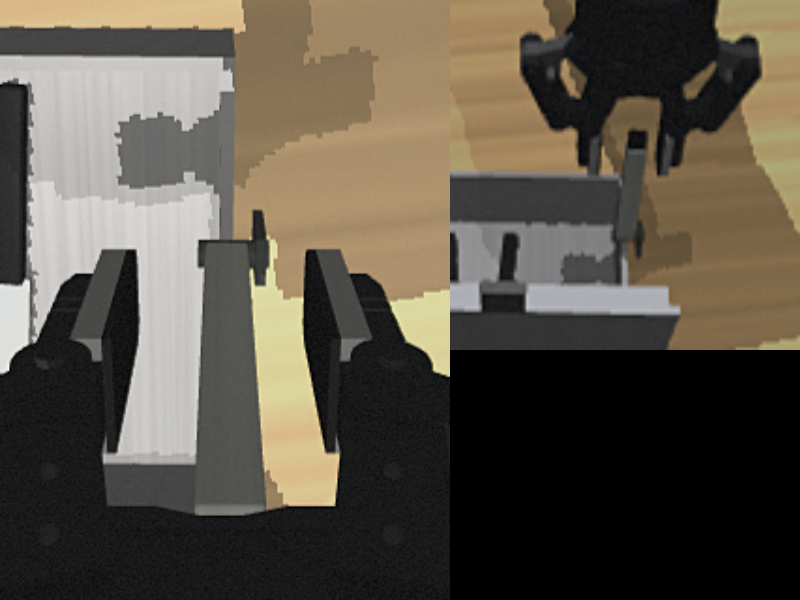

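The stay stands free between the open fingers; in the scene crop its dark end is at about (637,131–150), which is full-image (364,205–211). I'll compute its angle by casting the ray onto the stay's plane.

```bash
python3 - <<'E'
from plant import cams
from h import *
c=cams.camera("scene");A,o=cam_pose(c)
d=np.array([.991,-.132,0]);n=np.array([.132,.991,0]);P=np.array((.504,.0574,.062))
for a in(1.5,1.6,1.7):
    e=d*np.cos(a)+np.array([0,0,np.sin(a)]);print(a,[proj(c,P+r*e).round(1) for r in(0,.1,.106)])
for uv in((364.1,205),(364.1,211.3),(363,240)):
    v=A@np.array([(uv[0]-c["cx"])/c["fx"],(uv[1]-c["cy"])/c["fy"],1]);t=n@(P-o)/(n@v);q=o+t*v-P;print(q.round(4),np.linalg.norm(q),np.arctan2(q[2],q@d))
g=cv2.cvtColor(c["pixels"],cv2.COLOR_RGB2GRAY);print(g[196:244,358:370])
E
```

```text
1.5 [array([358.8, 240.4]), array([363.1, 208.8]), array([363.4, 206.7])]
1.6 [array([358.8, 240.4]), array([362.9, 204.2]), array([363.2, 201.7])]
1.7 [array([358.8, 240.4]), array([362.6, 200. ]), array([362.9, 197.3])]
[ 0.0132 -0.0018  0.117 ] 0.11773639916418664 1.4574141393701565
[ 0.0225 -0.003   0.1122] 0.11451781019526662 1.371095560076027
[ 0.0524 -0.007   0.0742] 0.09114646707090941 0.9515616688590891
[[100  98  99  96  98  97  96  97  96  97  98  99]
 [ 97  97  98  98  95  95  96  95  95  93  95  96]
 [ 95  95  95  94  95  93  93  95  91  94  93  93]
 [ 93  93  93  92  94  94  92  93  94  92  91  92]
 [ 90  91  92  90  92  92  89  90  90  92  90  91]
 [ 90  89  92  93  91  92  94  93  92  92  95  95]
 [ 93  94  95  94  97  94  94  96  94  94  93  94]
 [ 98 101 103 103  89  87 101 101  98  97  95  96]
 [102 103 106  81  54  56  78  77  75  84 103 101]
 [100 104 103  22   2  10   9   7   9  53 106 102]
 [ 99 101 106  25  11  18  22  13  16  45 107 103]
 [101 102 106  24  18  20  20   6  19  46 112 107]
 [103 103  93   2  16  16  24  17  20  48 115 110]
 [107 109  74   7  14
[... 1064 characters left out ...]
 68  69  68  70  87  85  84  83  82]
 [ 70  72  70  70  68  69  71  88  88  85  85  84]
 [ 74  72  69  72  68  67  70  90  85  87  86  85]
 [ 74  69  69  67  66  66  68  88  85  83  84  82]
 [ 74  73  71  66  69  73  77  86  87  82  82  84]
 [ 74  72  71  69  68  69  63  70  85  84  80  82]
 [ 71  71  67  66  69  76  36  46  87  84  80  80]
 [ 72  68  66  70  70  78  43  40  83  84  83  81]
 [ 71  71  69  67  66  69  39  38  71  84  83  80]
 [ 73  71  68  68  70  55  37  40  60  87  83  79]
 [ 71  67  69  66  69  51  36  39  57  87  83  81]
 [ 64  62  59  67  59  42  35  36  54  86  84  83]
 [ 45  53  56  66  58  45  27  35  64  89  83  82]
 [ 49  72  73  78  78  50  23  37  84  86  84  83]]
```

The steel–rubber edge at v≈211 puts the stay at about 1.5 rad, so it is standing on friction and hasn't reached the stop. I'll pass the open fingers beyond it, close them, and push it toward the robot from the far side.

Emit:
jog_arm:
  steps:
    - [150,-0.3,0,0,0]
    - [150,-0.3,0,0,0]
    - [150,-0.2,0,0,0]
    - [255,0,0,0,0]
    - [255,0,0,0,0]
    - [255,0,0,0,0]
    - [255,0,0,0,0]
    - [255,0,0,0,0]

```text
t: 9.5
position: [0.5357, 0.0535, 0.12]
tcp_rot: [180.0, 0.0, 172.5]
wrist_force: [0.4, 0.4, 0.6]
opening: 0.0002
gripper_force: 0.0
```

Emit:
jog_arm:
  steps:
    - [255,0.1,0,0,0]
    - [255,0.1,0,0,0]
    - [255,0.1,0,0,0]
    - [255,0.07,0,0,0]
    - [255,0.05,0,0,0]
    - [255,0.03,0,0,0]
    - [255,0,0,0,0]

```text
t: 10.38
position: [0.5112, 0.0568, 0.1202]
tcp_rot: [180.0, 0.3, 172.5]
wrist_force: [13.5, -1.2, -5.6]
opening: -0.0002
gripper_force: 5.8
```

```bash
cat >> h.py <<'E'
def rub():
    from plant import cams
    c=cams.camera("scene");g=cv2.cvtColor(c["pixels"],cv2.COLOR_RGB2GRAY);return g[192:216,356:372:2]
E
python3 -c "
from h import *
print(rub())"
```

```text
[[25 27 22 17 21 21 19 25]
 [21 23 23 24 20 20 14 15]
 [21 21 23 26 16 21 17 15]
 [23 16 15 23 21 21 22 19]
 [17 17 20 17 21 15 23 19]
 [21 24 13 20 16 23 25 14]
 [22 20 20 19 20 20 21 21]
 [21 22 21 21 22 17 18 20]
 [17 22 20 22 21 24 24 19]
 [15 25 21 19 22 25 22 22]
 [20 20 18 14 15 18 17 21]
 [16 22 23 49 47 20 20 18]
 [17 19 17 72 49 11 16 24]
 [16 22 20 68 25 17 18 19]
 [23 21 18 70 31 17 20 20]
 [20 25 17 72 25 21 23 26]
 [15 21 20 55 12 15 20 20]
 [15 22 19 27 17 19 19 18]
 [20 25 18 25 13 17 19 24]
 [17 22 14 22 17 22 21 22]
 [23 17 21 21 16 15 19 17]
 [20 21 21 20 17 20 20 21]
 [26 20 23 22 16 19 22 18]
 [21 21  7 24 10 26 25 26]]
```

13.5 N resisted at tool tray-x −27 mm, which matches the stay at its stop (about 1.68 rad). I'll back off, rise and go over to the lid tab.

Emit:
jog_arm:
  steps:
    - [255,-0.1,0,0,0]
    - [255,-0.3,0,0,0]
    - [255,0,0,-0.7,0]
    - [255,0,0,-0.7,0]
    - [255,0,0,-0.7,0]
    - [120,0,0,-0.7,0]
    - [120,0,0,-0.7,0]
    - [120,0,0,0,0]

```text
t: 11.42
position: [0.5334, 0.054, 0.3331]
tcp_rot: [179.9, 0.3, 172.5]
wrist_force: [0.7, 1.1, 0.5]
opening: 0.0454
gripper_force: 0.0
```

Emit:
jog_arm:
  steps:
    - [120,-0.5,-0.3,0,0]
    - [120,-0.5,-0.3,0,0]
    - [120,-0.5,-0.3,0,0]
    - [120,-0.5,-0.32,0,0]
    - [120,-0.46,0,0,0]
    - [120,0,0,0,0]
    - [120,0,0,0,0]

```text
t: 12.3
position: [0.6692, -0.0376, 0.3292]
tcp_rot: [180.0, -0.1, 172.5]
wrist_force: [-0.3, 0.5, -0.4]
opening: 0.0451
gripper_force: 0.0
```

```bash
python3 - <<'E'
from plant import cams,arm
from h import *
print(rub())
s=arm.get_state();c=cams.camera("wrist")
print(s["position"],[proj(c,p,s).round() for p in((.672,-.0385,.267),(.674,-.0385,.273),(.504,.0574,.062),(.4912,.0591,.161))])
cv2.imwrite("pics/w4.png",c["pixels"][:,:,::-1])
E
```

```text
[[111  11  18  21  17  22  24  18]
 [101  13  29  19  19  18  21  23]
 [ 87  20  25  21  20  24  22  23]
 [ 73  21  26  23  19  23  22  22]
 [ 33  27  31  25  13  24  22  24]
 [ 25  20  20  25  20  21  23  21]
 [ 27  25  31  21  20  21  18  24]
 [ 27  27  21  20  22  28  23  22]
 [ 27  28  22  22  17  23  24  24]
 [ 24  37  30  20  19  20  24  24]
 [ 33  30  20  27  21  23  18  27]
 [ 33  32  20  23  27  27  23  22]
 [ 27  24  14  19  19  25  24  19]
 [ 30  23  21  17  27  13  21  15]
 [ 22  23  21  22  19  22  22  25]
 [ 22  16  29  29  18  23  17  41]
 [ 27  22  20  21  20  22  20  75]
 [ 20  27  19  27  25  23  18 113]
 [ 22  19  19  27  26  17  31 119]
 [ 23  16  25  22  25  18  73 114]
 [ 53   6  18  24  24  20 110 111]
 [ 98  61  17  11  12  52 112 107]
 [111  92  50  52  52  77 106 104]
 [106  90  79  82  77  95 101 104]]
[ 0.66893657 -0.03754531  0.32998567] [array([316., 267.]), array([316., 275.]), array([399.,  -2.]), array([430., -69.])]
```

View pics/w4.png

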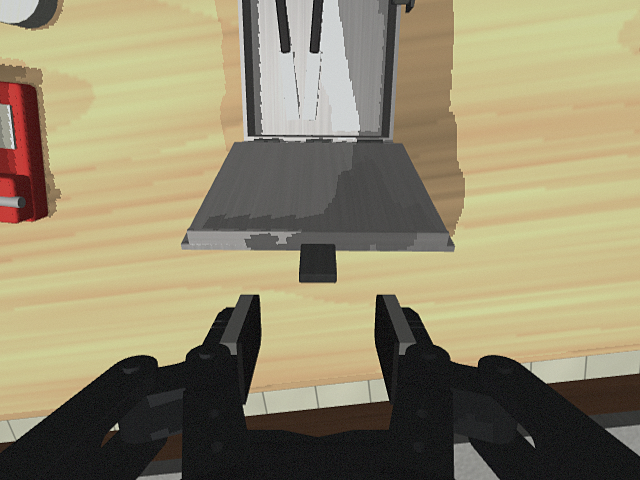

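The tab is at u 300–337 with its tip at v≈273–282, matching the prediction of (316,275). I'll descend and pinch.

Emit:
jog_arm:
  steps:
    - [120,-0.06,0,0.3,0]
    - [120,0,0.02,0.4,0]
    - [120,0,0,0.35,0]
    - [120,0,0,0.12,0]
    - [120,0,0,0,0]

```text
t: 13.02
position: [0.6728, -0.037, 0.2604]
tcp_rot: [180.0, 0.0, 172.5]
wrist_force: [-0.4, 0.0, 0.3]
opening: 0.0454
gripper_force: 0.0
```

Emit:
jog_arm:
  steps:
    - [230,0,0,0,0]
    - [230,0,0,0,0]
    - [230,0,0,0,0]
    - [230,0,0,0,0]
    - [230,0,0,0,0]
    - [230,0,0,0,0]

```text
t: 13.78
position: [0.6735, -0.038, 0.2612]
tcp_rot: [-179.9, 0.1, 172.5]
wrist_force: [-2.3, -4.8, 6.2]
opening: 0.0181
gripper_force: 59.0
```

```bash
python3 -c "
import numpy as np
R=.2088
A=np.r_[np.linspace(1.841,.741,12),.71,.68,.66,.64,.62]
x=-R*np.cos(A);z=R*np.sin(A)
for a,b,c in zip(A[1:],-np.diff(x)/.06,-np.diff(z)/.06):print(a.round(3),b.round(3),c.round(3))
print((.09+x).round(4)[[4,8,12,16]],(z+.06).round(4)[[4,8,12,16]])"
```

```text
1.741 0.339 -0.076
1.641 0.345 -0.042
1.541 0.348 -0.007
1.441 0.347 0.028
1.341 0.342 0.062
1.241 0.334 0.096
1.141 0.323 0.129
1.041 0.309 0.161
0.941 0.291 0.191
0.841 0.271 0.219
0.741 0.247 0.245
0.71 0.072 0.081
0.68 0.067 0.08
0.66 0.043 0.055
0.64 0.042 0.055
0.62 0.041 0.056
[ 0.063  -0.0155 -0.0683 -0.0799] [0.267  0.2402 0.1961 0.1813]
```

Emit:
jog_arm:
  steps:
    - [230,0.17,0,-0.038,0]
    - [230,0.169,0,-0.038,0]
    - [230,0.345,0,-0.042,0]
    - [230,0.348,0,-0.007,0]
    - [230,0.347,0,0.028,0]
    - [230,0,0,0,0]

```text
t: 14.52
position: [0.5911, -0.0266, 0.2666]
tcp_rot: [-180.0, 0.1, 172.5]
wrist_force: [1.1, -3.2, 5.0]
opening: 0.0184
gripper_force: 62.9
```

Emit:
jog_arm:
  steps:
    - [230,0.342,0,0.062,0]
    - [230,0.334,0,0.096,0]
    - [230,0.323,0,0.129,0]
    - [230,0.309,0,0.161,0]
    - [230,0,0,0,0]

```text
t: 15.15
position: [0.5132, -0.0159, 0.2397]
tcp_rot: [180.0, 0.1, 172.6]
wrist_force: [-3.0, -0.7, 8.4]
opening: 0.0179
gripper_force: 59.5
```

Emit:
jog_arm:
  steps:
    - [230,0.291,0,0.191,0]
    - [230,0.271,0,0.219,0]
    - [230,0.124,0,0.122,0]
    - [230,0.123,0,0.123,0]
    - [230,0,0,0,0]
    - [230,0,0,0,0]

```text
t: 15.9
position: [0.4656, -0.0093, 0.2003]
tcp_rot: [179.9, -0.0, 172.6]
wrist_force: [-6.5, 2.5, 7.5]
opening: 0.0179
gripper_force: 59.8
```

```bash
python3 - <<'E'
from plant import cams,arm
from h import *
c=cams.camera("scene");b=c["pixels"][150:330,240:420]
cv2.imwrite("pics/s5.png",cv2.resize(b,(580,580))[:,:,::-1])
E
```

```text
(no output)
```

View pics/s5.png

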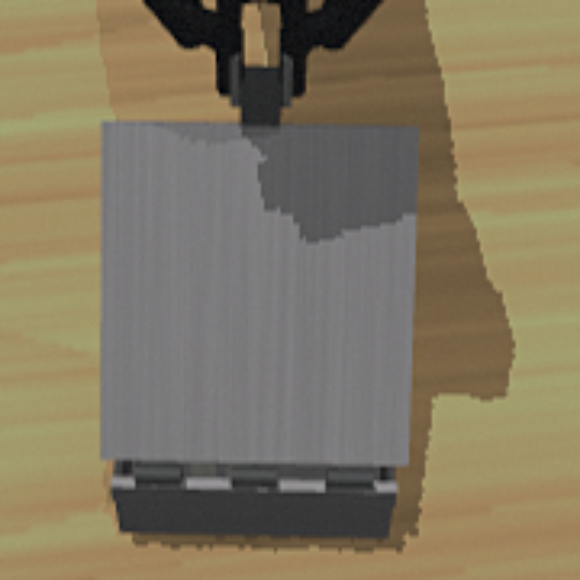

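The lid is held by its tab at about 0.74 rad. I'll lower it slowly while watching the force.

Emit:
jog_arm:
  steps:
    - [230,0.072,0,0.081,0]
    - [230,0.067,0,0.08,0]
    - [230,0,0,0,0]

```text
t: 16.32
position: [0.4572, -0.0081, 0.1901]
tcp_rot: [179.9, -0.0, 172.6]
wrist_force: [-5.1, 1.6, 5.0]
opening: 0.0177
gripper_force: 60.9
```

Emit:
jog_arm:
  steps:
    - [230,0.043,0,0.055,0]
    - [230,0,0,0,0]

```text
t: 16.58
position: [0.4547, -0.0078, 0.187]
tcp_rot: [179.9, -0.1, 172.6]
wrist_force: [-5.8, 3.0, 6.0]
opening: 0.0177
gripper_force: 60.7
```

Emit:
jog_arm:
  steps:
    - [230,0.021,0,0.027,0]
    - [230,0.021,0,0.027,0]
    - [230,0,0,0,0]

```text
t: 16.95
position: [0.4522, -0.0074, 0.1838]
tcp_rot: [179.9, -0.1, 172.6]
wrist_force: [-5.3, 2.1, 5.2]
opening: 0.0176
gripper_force: 60.4
```

Emit:
jog_arm:
  steps:
    - [230,0.021,0,0.028,0]
    - [230,0,0,0,0]

```text
t: 17.2
position: [0.451, -0.0073, 0.182]
tcp_rot: [179.9, -0.0, 172.6]
wrist_force: [-5.0, 3.8, 4.3]
opening: 0.0178
gripper_force: 60.9
```

Emit:
jog_arm:
  steps:
    - [230,0.02,0,0.028,0]
    - [230,0,0,0,0]

```text
t: 17.45
position: [0.4498, -0.0071, 0.1804]
tcp_rot: [179.9, -0.1, 172.6]
wrist_force: [-5.1, 3.4, 4.0]
opening: 0.0179
gripper_force: 60.8
```

Emit:
jog_arm:
  steps:
    - [230,0.02,0,0.028,0]
    - [230,0,0,0,0]

```text
t: 17.7
position: [0.4486, -0.0069, 0.1787]
tcp_rot: [179.9, -0.1, 172.6]
wrist_force: [-5.3, 2.8, 5.3]
opening: 0.0178
gripper_force: 60.7
```

Emit:
jog_arm:
  steps:
    - [230,0.02,0,0.028,0]
    - [230,0,0,0,0]

```text
t: 17.95
position: [0.4476, -0.0068, 0.1774]
tcp_rot: [179.9, -0.0, 172.6]
wrist_force: [-5.5, 3.3, 6.1]
opening: 0.0177
gripper_force: 60.7
```

Emit:
jog_arm:
  steps:
    - [230,0.02,0,0.028,0]
    - [230,0,0,0,0]

```text
t: 18.2
position: [0.4474, -0.0068, 0.177]
tcp_rot: [179.9, 0.2, 172.6]
wrist_force: [-2.7, 2.7, 13.3]
opening: 0.0178
gripper_force: 61.1
```

```bash
python3 - <<'E'
from plant import cams,arm
from h import *
print(arm.get_state()["wrist_force"],arm.get_state()["ft_torque"])
b=cams.camera("top")["pixels"][150:300,240:390];w=cams.camera("wrist")["pixels"]
cv2.imwrite("pics/s6.png",np.hstack([cv2.resize(b,(320,320)),cv2.resize(w,(427,320))])[:,:,::-1])
E
```

```text
[-2.70848362  2.65124476 13.30761004] [ 0.30370186  0.26008328 -0.03948213]
```

View pics/s6.png

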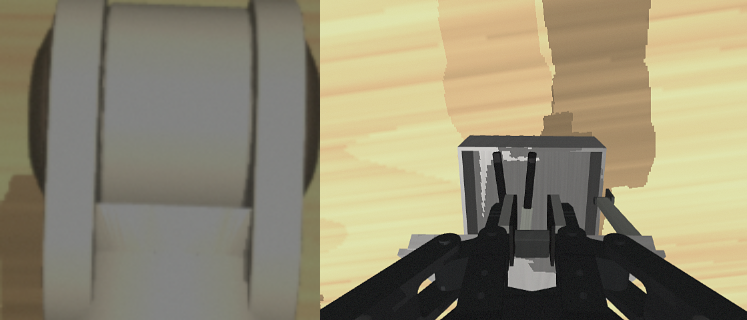

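The force rose to 13 N and motion stopped, and the wrist view shows the stay upright on the right with its end under the lid. The lid is resting on it, so I'll release and rise.

Emit:
jog_arm:
  steps:
    - [205,0,0,-0.01,0]
    - [180,0,0,0,0]
    - [130,0,0,0,0]
    - [110,0,0,0,0]
    - [110,0,0,0,0]
    - [110,0,0,0,0]

```text
t: 19.05
position: [0.446, -0.0073, 0.1752]
tcp_rot: [-180.0, -0.0, 172.5]
wrist_force: [0.0, -0.4, -0.3]
opening: 0.0484
gripper_force: 0.0
```

Emit:
jog_arm:
  steps:
    - [110,0.05,0,-0.2,0]
    - [110,0.15,0,-0.5,0]
    - [110,0.5,0,-0.7,0]
    - [110,0.8,0,-0.4,0]
    - [110,0.8,0,0,0]
    - [110,0,0,0,0]
    - [110,0,0,0,0]

```text
t: 19.92
position: [0.3094, 0.0106, 0.2839]
tcp_rot: [180.0, 0.1, 172.5]
wrist_force: [-0.2, -0.4, 0.4]
opening: 0.0486
gripper_force: 0.0
```

```bash
python3 - <<'E'
from plant import cams,arm
from h import *
b=cams.camera("scene")["pixels"][130:330,240:520];w=cams.camera("wrist")["pixels"]
cv2.imwrite("pics/s7.png",np.hstack([cv2.resize(b,(420,300)),cv2.resize(w,(380,300))])[:,:,::-1])
E
```

```text
(no output)
```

View pics/s7.png

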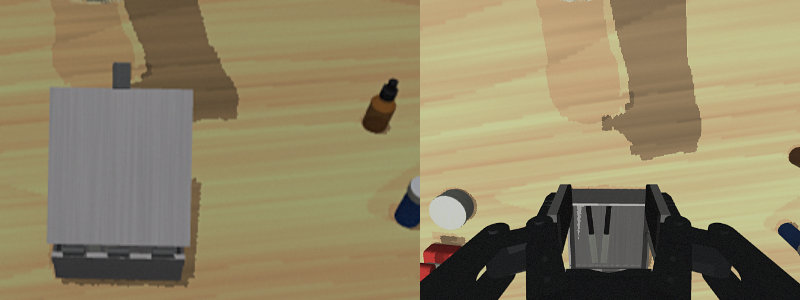

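The lid stands propped open by itself with the tray interior visible beneath it, the gripper is clear, and the bottle is upright where it was.

```bash
python3 -c "
from plant import arm
print(arm.hand_in())"
```

```text
the job is handed in; nothing more can be done
None
```

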